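Fit the tunable cavity and set its gap by clicks

ROBOT

A 7-joint arm with a two-finger parallel gripper is mounted at the origin on the work surface. World frame = base frame: x ahead of the robot, y to its left, z up, the work surface at z = 0. Lengths are in mm, angles in rad, forces in N, time in s.
With the tool pointing down it reaches from about 400 to 875 mm from the base axis. Payload 6.5 kg.
Tool frame: the origin (TCP) lies at the very end of the fingers, on their centre line; the grasp point (between the pads) lies grip_depth behind it (grip_depth is the distance from the TCP to the grasp point, in mm); z points along the fingers, y is the line along which they close (so a half turn about z gives the same grasp; the last joint's range is limited). The gripper opens to 85 mm and grips with 20 to 120 N. Pads are 22 mm wide; open, the fingers measure 114 mm over their backs; the gripper's body (76 mm by 85 mm) begins 54 mm behind the grasp point. The pads swing forward as they close: fully open they stand 13 mm farther back than shut.
Start: joints at [1.065, 0.536, -0.004, 1.538, 0.003, 1.067, -0.071], TCP at [276.738, -588.138, 231.29] pointing down, gripper open.
Joint ranges: [-2.7, 2.7], [-0.37, 2.16], [-1.27, 1.26], [0.24, 2.4], [-1.31, 4.45], [0.19, 1.91], [-2.76, 2.76]. Speed limits (rad/s): [2.39, 2.39, 3.14, 3.14, 3.14, 3.14, 3.14].

INTERFACE

Orientations are given as a unit quaternion [w, x, y, z].
In Python, from station import * gives the robot as it stands.
- The arm moves only by the tool send_rows, never from a script. Its argument "motion" is a list that holds one entry, the list of rows, each a list of 7 numbers: the shift along the tool's x, y, z normalised to -1 to 1, where 1 is 0.5 m, then the turn, a rotation vector about the tool's x, y, z normalised to -1 to 1, where 1 is 180 degrees, then the opening, from -1 (shut) to 1 (fully open), so that 0 is half open. A call has 1 to 12 rows; each row is the pose to reach, as a shift and turn from the pose commanded when the call began, along the tool's axes at that moment, turning the shorter way round; what a row does not reach only later rows make up. A row lasts 1/8 s, in which the tool goes at most 62.5 mm and 10.7 degrees, less where a joint would pass 70% of its speed; a pose out of reach is approached as far as the arm can. A call with a number of a shift or a turn outside -1 to 1 is refused whole. A call with a gripper value outside its range is refused whole. The fingers move at their own pace and stop on an object; the grip force is fixed at half the most. Time passes only in rows, so rows that repeat a pose let the fingers close. It gives the time, the measured TCP pose, the force, the opening and the grip force at its end, in the units of the state.
- observe(): the state, without advancing time (a new reading comes with each control period).
- get_image(name): name is "scene" or "top"; returns a dict with "color" (400x640x3 uint8, blue, green, red), "range_z" (400x640 float32, mm along the optical axis (not along the pixel's ray), 0 where there is no reading), "mtx" (3x3 intrinsics, pixels), "k1" (the pictures are not rectified: a ray, as slopes to the right and down, at radius r is drawn at 1 + k1 r^2 times it, then the intrinsics apply), "world_from_camera" (4x4, takes a point from camera to world coordinates). Camera axes: x right, y down, z forward; pixel columns grow to the right and rows downward; lengths in mm; the calibration is good to about 2 mm. A picture is of the moment at which its call begins.
- job_done(): hands the job in; it is judged then, once.
Trained networks look in a picture, given as the dict that the camera call returned (one of the last four; its "shot" number tells which), for a name from the list of things; names that differ only in an ending like _2 or _b are one class to them, and where a whole thing is asked for, a point or a joint stands for the part that bears it (a point fixed in the world has none). Each returns a list of dicts, best first, with "confidence" (0 to 1); they miss things now and then, are a little off and sometimes report something else, mostly with a low value. They report only what shows in the picture. A call takes as long as a camera call. They do not tell look-alikes from the thing itself.
- search_frame(name, picture): "bbox" ([left, top, width, height] in pixels, round what is visible of it).
The state is a dict: "t": time; "joint_pos": joint angles; "qvel": joint speeds; "effort": joint torques, N m; "eef_pos": TCP position; "eef_rot": TCP orientation; "force": force on the tool from outside, world axes, zero at the start; "wrist_torque": the same for the moment, N m; "gripper_width": opening from 0.0 (shut) to 1.0 (fully open); "gripper_force": force on a finger pad.
Only numpy, scipy, OpenCV 4.12 (cv2) and the standard library are available. Lean on these libraries where they do the work, as an engineer would, in place of code of your own. Each camera call takes 0.05 s, during which the arm holds its last target. There are 200 camera calls.

TASK

Lift the tunable cavity by its metal block (not by its ring), set it fully home in the pocket of the grey test fixture with its connectors towards the green terminal board, and let go of it. Then turn the black tuning ring clockwise until the plates inside touch and it stops, and back it off exactly three clicks. Let go, and leave the multimeter, the mouse and the loose circuit board where they are.

Things in the scene. Friction and masses are not known exactly. Their poses are not given: they have to be found in the camera images.
- cavity: Loose tunable cavity, 0.45-0.72 kg, starts upright: aluminium block 80 (own x) x 56 (y) x 66 mm high, black ring on top. Origin: centre of underside. Two brass connectors, 9 mm thick, stick out 34 mm from its -x face at height 33, y = 15 and -15. Lift from above across the 56 mm width, grasp point 56 mm above the underside: the ring (44 mm wide, top at 98) passes between the fingers.
- ring: Tuning ring: black ribbed cylinder, diameter 44 mm, 74 to 98 mm above the cavity's underside (block top at 66), turning about the block's upright centre line. A white line on its top and side marks its own +x. Round it on the block a dial has a white tick per click and one long red mark (towards the block's +x, away from the connectors). Origin: same as the cavity's.
- ring_grip (a point): Point on the ring's axis, 90 mm above the underside of the cavity: with the grasp point here the fingertips clear the block. The ring is round, so any finger direction will do.
- ring_turn (a joint): Ring angle in the block, rad. 0: plates touch, hard stop, white line at the red mark. Grows when turned anticlockwise seen from above (backing off). One click is 20 degrees (0.349 rad), with a click position at 0; released, the ring settles in the nearest click. Needs under 0.2 N m. Starts five to nine clicks open.
- cavity_front (a point): Middle of the lower edge of the cavity's connector face: (-40, 0, 0) mm in the cavity's frame.
- fixture: Fixed test fixture: grey plate 124 (own x) x 100 (y) x 18 mm high, pocket 84 x 60 mm, floor 6 mm above the bench, 3 mm chamfer at its mouth. Origin: on the bench under the pocket's centre. At its -x end a green terminal board, 12 mm high, to x = -99, with two brass saddles 26 mm high under the seated cavity's connectors. The pocket keeps the cavity from turning.
- fixture_front (a point): Where cavity_front comes to lie when the cavity is home: (-40, 0, 6) mm in the fixture's frame.
- multimeter: Bystander: yellow and black hand multimeter, 150 by 74 by 36 mm, lying on the bench. Origin: centre of its underside.
- mouse: Bystander: black and yellow computer mouse, 110 by 64 by 32 mm. Origin: centre of its underside.
- board: Bystander: green circuit board, 100 by 70 mm, on 12 mm brass feet, 27 mm high over its parts. Origin: centre between the feet, on the bench.
There are look-alikes about, which are no part of the job. Of the things that look like the fixture, the middle-sized one is meant.

How it is judged (in metres and radians):
On the way, in this order (a step that is already met when the one before it is completed fails the run):
1. the cavity is home in the fixture's pocket, connectors to the terminal board, and let go (distance between cavity_front and fixture_front below 0.006 m and z of cavity in the frame of fixture below 0.009 m and angle between cavity's own z axis and vertical below 0.06 rad and contact force between the fingers and cavity below 0.1 N), for 0.1 s.
2. the ring has been turned in until the plates touch, with the cavity in the pocket (value of joint ring_turn below 0.1 rad and z of cavity in the frame of fixture below 0.01 m and distance between cavity_front and fixture_front below 0.008 m), for 0.1 s.
At the end, for the whole second after the job is handed in: Cavity at rest, upright within 0.06 rad, home in the pocket (floor within 3 mm, connector face within 6 mm), ring three clicks open (1.047 rad within 0.12) after touching; cavity and ring let go; multimeter, mouse and board within 30 mm of where they were (all of step 1 and value of joint ring_turn between 0.927 and 1.167 rad and linear speed of cavity below 0.02 m/s and distance of each of multimeter, mouse, board from where it was at the start of the episode below 0.03 m).
It fails at once if the cavity is lifted by its ring (contact force between the fingers and ring above 1 N and height (world z) of cavity above 0.025 m).
It fails at once if a bystander is pushed away (distance of any of multimeter, mouse, board from where it was at the start of the episode above 0.03 m).
It also fails if it takes over 72 s, if anything falls off the work surface, if the arm or the gripper's body presses on something with over 40 N, if the wrist force passes 120 N, or if a joint passes its speed limit or range.

## Working session

There is one attempt and no reset: what is moved stays moved. The work goes in short steps, Python scripts to look and compute and a tool call to move; the robot and the scene stay as the last step left them, time stands still between calls to the robot, and variables do not carry over. Pictures are saved under pics/ and viewed, at most 10 in all, crops included, and the job is handed in when it is done.

Besides the shell and the picture viewer there is one more tool, called after "Call:" by a JSON object that holds its "method" and its "body", one argument or row to a line. send_rows: Moves the arm, as the interface text tells. Its arguments: {"type":"object","properties":{"motion":{"type":"array"}},"required":["motion"]}

```bash
ls; mkdir -p pics
cat > h.py <<'E'
from station import *
import numpy as np, cv2
def world(p):
    h,w=p["range_z"].shape
    u,v=np.meshgrid(np.arange(w),np.arange(h))
    K=p["mtx"]; d=np.stack([(u-K[0,2])/K[0,0],(v-K[1,2])/K[1,1]],-1)
    s=d.copy()
    for _ in range(20): s=d/(1+p["k1"]*(s**2).sum(-1,keepdims=True))
    z=p["range_z"]
    c=np.stack([s[...,0]*z,s[...,1]*z,z],-1)
    W=p["world_from_camera"]; W=np.array(W)
    X=c@W[:3,:3].T+W[:3,3]; X[z<=0]=np.nan
    return X
E
python3 - <<'E'
from h import *
s=observe();print(s)
a=[]
for n in ("scene","top"):
    p=get_image(n); np.savez(f"{n}0.npz",**{k:np.array(v) for k,v in p.items()})
    cv2.imwrite(f"pics/{n}0.png",p["color"]); X=world(p)
    print(n,np.round(p["world_from_camera"],3).tolist(),p["k1"])
    for t in ("cavity","ring","fixture","multimeter","mouse","board"):
        for r in search_frame(t,p):
            b=[int(q) for q in r["bbox"]]
            c=X[min(399,b[1]+b[3]//2),min(639,b[0]+b[2]//2)]
            print(t,b,round(r["confidence"],2),np.round(c))
E
```

```text
pics
{'t': 0.0, 'joint_pos': array([ 1.06480313,  0.53718831, -0.00442952,  1.53890077,  0.00259527,
        1.06728808, -0.07118428]), 'qvel': array([-6.32402587e-04, -7.42493376e-04,  1.56720540e-04, -2.49163135e-04,
        6.48932445e-04, -9.89695927e-04, -6.66054615e-05]), 'effort': array([ 1.14773189e-05, -5.83407176e+01,  1.04856949e+00, -2.59106791e+01,
        1.23017002e-02,  9.33724106e-03, -1.13601459e-05]), 'eef_pos': array([ 276.44204003, -587.57032393,  230.38804467]), 'eef_rot': array([-8.51351461e-04,  9.75911157e-01,  2.18166504e-01, -2.57323476e-04]), 'force': array([ 0.00188626,  0.0836748 , -0.58184486]), 'wrist_torque': array([ 0.01881542,  0.04503922, -0.01199979]), 'gripper_force': 0.0, 'gripper_width': 1.0004602940197036}
scene [[0.452, 0.758, -0.47, 940.326], [0.892, -0.383, 0.24, -217.185], [0.002, -0.528, -0.849, 900.681], [0.0, 0.0, 0.0, 1.0]] -0.015963258263873487
fixture [338, 166, 64, 49] 0.9 [486. 174.   5.]
fixture [310, 93, 81, 54] 0.88 [223. 255.  12.]
fixture [401, 152, 44, 32] 0.59 [490. 361.   4.]
fixture [254, 225, 17, 21] 0.37 [ 528. -168.  100.]
multimeter [271, 295, 41, 69] 0.93 [ 747. -194.   42.]
mouse [348, 261, 31, 49] 0.89 [730.   5.  33.]
board [409, 245, 40, 39] 0.65 [756. 187.  20.]
board [249, 217, 28, 46] 0.45 [ 542. -171.  100.]
top [[0.011, -0.988, 0.157, 345.135], [-1.0, -0.011, 0.004, 45.301], [-0.002, -0.157, -0.988, 1127.154], [0.0, 0.0, 0.0, 1.0]] -0.104238921397926
cavity [404, 179, 27, 46] 0.63 [ 502. -154.   80.]
ring [412, 185, 19, 18] 0.83 [ 519. -161.   94.]
fixture [191, 263, 94, 112] 0.85 [223. 267.   9.]
fixture [193, 181, 36, 56] 0.66 [490. 347.   3.]
fixture [248, 179, 61, 69] 0.61 [482. 178.   3.]
multimeter [407, 85, 40, 61] 0.59 [ 731. -193.   34.]
mouse [327, 97, 32, 47] 0.74 [715.  18.  31.]
board [256, 86, 40, 45] 0.61 [749. 189.  21.]
```

Run:
```python
import cv2
a=cv2.imread("pics/top0.png");cv2.imwrite("pics/topcrop.png",cv2.resize(a[60:380,170:470],None,fx=1.85,fy=1.85,interpolation=cv2.INTER_CUBIC)[:600])
a=cv2.imread("pics/scene0.png");cv2.imwrite("pics/scenecrop.png",cv2.resize(a[80:380,220:480],None,fx=2,fy=2,interpolation=cv2.INTER_CUBIC))
```

```text
(no output)
```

View pics/topcrop.png

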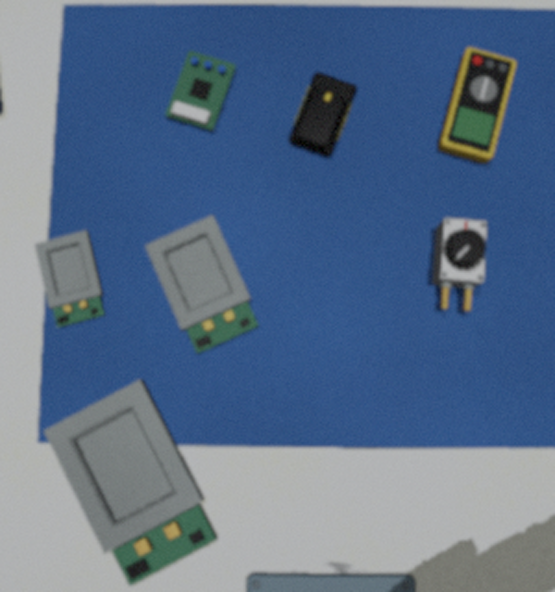

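View pics/scenecrop.png

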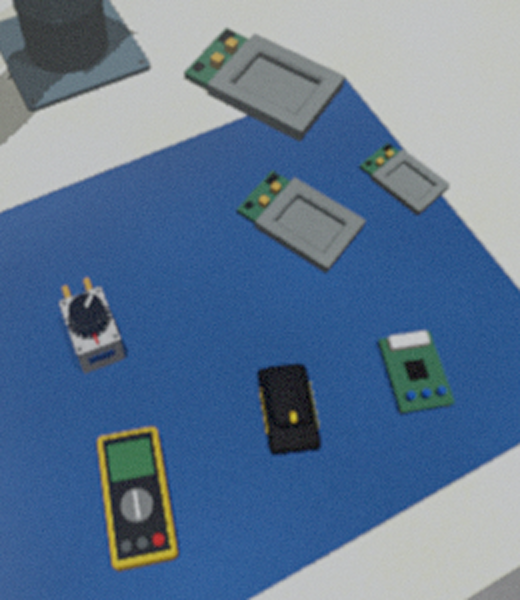

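```bash
cat >> h.py <<'E'
def onplane(p,uv,z):
    K=p["mtx"]; d=np.stack([(uv[:,0]-K[0,2])/K[0,0],(uv[:,1]-K[1,2])/K[1,1]],-1); s=d.copy()
    for _ in range(20): s=d/(1+p["k1"]*(s**2).sum(-1,keepdims=True))
    W=np.array(p["world_from_camera"]); r=np.c_[s,np.ones(len(s))]@W[:3,:3].T
    return W[:3,3]+r*((z-W[2,3])/r[:,2])[:,None]
def rect(p,mask,z):
    m=cv2.morphologyEx(mask.astype(np.uint8),cv2.MORPH_CLOSE,np.ones((5,5)))
    n,l,st,_=cv2.connectedComponentsWithStats(m); k=1+np.argmax(st[1:,4])
    c=max(cv2.findContours((l==k).astype(np.uint8),cv2.RETR_EXTERNAL,cv2.CHAIN_APPROX_NONE)[0],key=len)[:,0]
    P=onplane(p,c.astype(float),z)[:,:2]
    return cv2.minAreaRect(P.astype(np.float32)),P
E
python3 - <<'E'
from h import *
for n in ("scene","top"):
    p=dict(np.load(n+"0.npz")); X=world(p)
    hsv=cv2.cvtColor(p["color"],cv2.COLOR_BGR2HSV); S,V=hsv[...,1],hsv[...,2]
    near=lambda x,y,r: np.hypot(X[...,0]-x,X[...,1]-y)<r
    for nm,(x,y,r) in dict(mid=(484,175,130),small=(490,352,85),cav=(520,-160,100)).items():
        q=near(x,y,r)
        if nm=="cav":
            m=q&(X[...,2]>58)&(X[...,2]<76)&(S<70)&(V>110)
            m|=q&(X[...,2]>80); z=np.nanmedian(X[...,2][q&(X[...,2]>58)&(X[...,2]<76)&(S<70)])
            rr=q&(X[...,2]>84); zr=np.nanmedian(X[...,2][rr]); R,_=rect(p,rr,zr);print(n,"ring",zr,R)
        else:
            m=q&(S<60); z=np.nanmedian(X[...,2][m])
        for zz in ([z,66] if nm=="cav" else [z,18]):
            print(n,nm,round(float(zz),1),m.sum(),rect(p,m,zz)[0])
        if nm=="mid":
            g=q&(hsv[...,0]>45)&(hsv[...,0]<85)&(S>80); print("green",g.sum(),onplane(p,np.argwhere(g)[:,::-1].astype(float),12).mean(0))
        if nm=="cav":
            g=q&(hsv[...,0]>8)&(hsv[...,0]<35)&(S>80); print("brass",g.sum(),onplane(p,np.argwhere(g)[:,::-1].astype(float),33).mean(0))
    blue=near(600,0,60)&(X[...,2]<20); print("table z",np.nanmedian(X[...,2][near(620,-60,40)]),np.nanstd(X[...,2][near(620,-60,40)]))
E
```

```text
scene mid 16.9 1363 ((494.8639221191406, 176.24502563476562), (139.6741943359375, 105.9891357421875), 25.216215133666992)
scene mid 18.0 1363 ((495.40325927734375, 175.7686767578125), (139.5050811767578, 105.86080932617188), 25.21620750427246)
green 155 [428.7261978  136.25401724  12.        ]
scene small 7.1 998 ((495.9574279785156, 377.223388671875), (143.5723114013672, 116.80239868164062), 15.774794578552246)
scene small 18.0 998 ((501.3686218261719, 369.9849853515625), (141.82395935058594, 115.38005065917969), 15.774774551391602)
scene ring 98.78652982111277 ((528.478271484375, -165.49327087402344), (43.771087646484375, 49.22997283935547), 67.16793823242188)
scene cav 67.1 555 ((526.1765747070312, -165.6337432861328), (55.762874603271484, 80.13793182373047), 85.65979766845703)
scene cav 66.0 555 ((525.6477661132812, -165.5679168701172), (55.834083557128906, 80.24024200439453), 85.65979766845703)
brass 29 [ 457.32303732 -159.67103254   33.        ]
table z 1.5251351103646584 1.589558965426356
top mid 14.2 2062 ((493.90509033203125, 179.75650024414062), (131.111328125, 100.09548187
[... 186 characters left out ...]
12.        ]
top small 3.6 1763 ((496.8736572265625, 378.64141845703125), (126.22762298583984, 131.48538208007812), 33.93224334716797)
top small 18.0 1763 ((494.9267578125, 374.36444091796875), (124.6080551147461, 129.7984161376953), 33.93227005004883)
top ring 96.13648973692193 ((519.7384643554688, -164.1715087890625), (44.11929702758789, 44.63198471069336), 88.99237060546875)
top cav 64.7 690 ((521.7886352539062, -164.9058074951172), (56.633792877197266, 78.5625), 85.52989959716797)
top cav 66.0 690 ((521.578369140625, -164.6556396484375), (56.56640625, 78.46903991699219), 85.52989959716797)
brass 65 [ 462.63325626 -160.6032475    33.        ]
table z -0.7510547190643138 2.1513915778876918
```

```bash
cat >> h.py <<'E'
def proj(p,P):
    W=np.linalg.inv(np.array(p["world_from_camera"])); c=P@W[:3,:3].T+W[:3,3]; s=c[...,:2]/c[...,2:]
    s=s*(1+p["k1"]*(s**2).sum(-1,keepdims=True)); K=p["mtx"]
    return np.stack([s[...,0]*K[0,0]+K[0,2],s[...,1]*K[1,1]+K[1,2]],-1).astype(np.float32)
def ortho(p,cx,cy,yaw,z,hx,hy,res=0.5):
    # columns: own x (right), rows: own y (up)
    x=np.arange(-hx,hx,res); y=np.arange(hy,-hy,-res); gx,gy=np.meshgrid(x,y); c,s=np.cos(yaw),np.sin(yaw)
    P=np.stack([cx+c*gx-s*gy,cy+s*gx+c*gy,np.full_like(gx,z)],-1); uv=proj(p,P)
    return cv2.remap(p["color"],uv[...,0],uv[...,1],cv2.INTER_CUBIC)
E
python3 - <<'E'
from h import *
rows=[]
for n in ("scene","top"):
    p=dict(np.load(n+"0.npz"))
    a=ortho(p,495,178,np.radians(25.1),18,100,70); b=ortho(p,523.5,-165,np.radians(-4.4),66,70,70)
    for im,boxes in ((a,[(62,50),(45,33),(42,30)]),(b,[(40,28)])):
        H,W=im.shape[:2]
        for bx,by in boxes:
            cv2.rectangle(im,(int(W/2-2*bx),int(H/2-2*by)),(int(W/2+2*bx),int(H/2+2*by)),(0,0,255),1)
    rows.append(np.hstack([a,b]))
cv2.imwrite("pics/orth.png",np.vstack(rows))
print(rows[0].shape)
E
```

```text
(280, 680, 3)
```

View pics/orth.png

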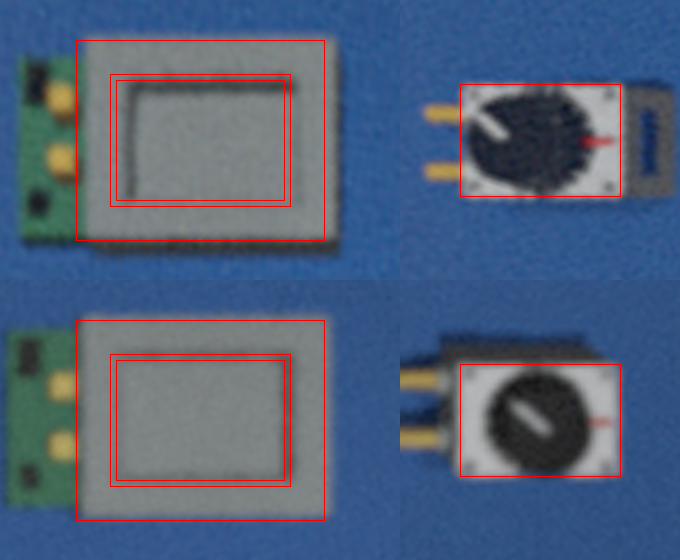

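```bash
cat >> h.py <<'E'
from scipy.spatial.transform import Rotation as R
def rel(x,y,z,yaw,base=None):
    """base: (pos, yawdeg of tool x) else measured; returns normalised shift and turn, tool pointing down"""
    s=observe(); q=s["eef_rot"]; M=R.from_quat([q[1],q[2],q[3],q[0]])
    c,sn=np.cos(np.radians(yaw)),np.sin(np.radians(yaw))
    T=R.from_matrix(np.array([[c,sn,0],[sn,-c,0],[0,0,-1]]))
    d=M.inv().apply(np.array([x,y,z])-s["eef_pos"])/500; t=(M.inv()*T).as_rotvec()/np.pi
    print("shift",np.round(d,4),"turn",np.round(t,4))
def st():
    s=observe(); q=s["eef_rot"]; m=R.from_quat([q[1],q[2],q[3],q[0]]).as_matrix()
    print("t",round(s["t"],2),"tcp",np.round(s["eef_pos"],1),"yaw",round(float(np.degrees(np.arctan2(m[1,0],m[0,0]))),2),"z",np.round(m[:,2],3),"w",round(float(s["gripper_width"]),3),"gf",np.round(s["gripper_force"],1),"F",np.round(s["force"],1),"T",np.round(s["wrist_torque"],2),"j",np.round(s["joint_pos"],2))
E
python3 - <<'E'
import station
print([k for k in dir(station) if not k.startswith('_')]); print(getattr(station,'grip_depth',None))
from h import *
st(); rel(523.5,-165,230,-4.4)
E
```

```text
['Unreachable', 'get_image', 'grip_depth', 'job_done', 'observe', 'search_frame']
18.700000000000003
t 0.7 tcp [ 276.7 -588.1  231.3] yaw 25.2 z [-0. -0. -1.] w 1.003 gf 0.0 F [-0.   1.   0.2] T [-0.02 -0.02  0.02] j [ 1.06  0.54 -0.    1.54  0.    1.07 -0.07]
shift [ 0.8069 -0.5556  0.0025] turn [0.     0.     0.1645]
```

Call:
{"method": "send_rows", "body": {
  "motion": [
    [[0.807,-0.556,0,0,0,0.1645,1],[0.807,-0.556,0,0,0,0.1645,1],[0.807,-0.556,0,0,0,0.1645,1],[0.807,-0.556,0,0,0,0.1645,1],[0.807,-0.556,0,0,0,0.1645,1],[0.807,-0.556,0,0,0,0.1645,1],[0.807,-0.556,0,0,0,0.1645,1],[0.807,-0.556,0,0,0,0.1645,1],[0.807,-0.556,0,0,0,0.1645,1],[0.807,-0.556,0,0,0,0.1645,1],[0.807,-0.556,0,0,0,0.1645,1],[0.807,-0.556,0,0,0,0.1645,1]]
  ]
}}

```text
t: 2.2
eef_pos: [522.9, -166.1, 231.3]
eef_rot: [0.0, 0.999, -0.04, -0.0]
force: [0.0, 0.6, -0.7]
gripper_width: 1.002
gripper_force: 0.0
```

Run:
```python
from h import *
st(); rel(523.5,-165,37.3,-4.4)
```

```text
t 2.2 tcp [ 522.9 -166.1  231.3] yaw -4.54 z [-0. -0. -1.] w 1.002 gf 0.0 F [ 0.   0.6 -0.7] T [-0.04 -0.05  0.02] j [ 0.27  0.37 -0.05  1.81  0.02  0.97 -1.45]
shift [ 0.001  -0.0023  0.388 ] turn [ 0.0001  0.     -0.0008]
```

Call:
{"method": "send_rows", "body": {
  "motion": [
    [[0.001,-0.001,0.1,0,0,0,1],[0.001,-0.002,0.2,0,0,0,1],[0.001,-0.002,0.25,0,0,0,1],[0.001,-0.002,0.3,0,0,0,1],[0.001,-0.002,0.33,0,0,0,1],[0.001,-0.002,0.36,0,0,0,1],[0.001,-0.002,0.388,0,0,0,1],[0.001,-0.002,0.388,0,0,0,1],[0.001,-0.002,0.388,0,0,0,1]]
  ]
}}

```text
t: 3.32
eef_pos: [524.5, -164.0, 37.7]
eef_rot: [0.0, 0.999, -0.038, 0.0]
force: [1.0, -0.8, -0.4]
gripper_width: 1.0
gripper_force: 0.0
```

Call:
{"method": "send_rows", "body": {
  "motion": [
    [[0,0,0,0,0,0,-1],[0,0,0,0,0,0,-1],[0,0,0,0,0,0,-1],[0,0,0,0,0,0,-1],[0,0,0,0,0,0,-1],[0,0,0,0,0,0,-1],[0,0,0,0,0,0,-1],[0,0,0,0,0,0,-1]]
  ]
}}

```text
t: 4.32
eef_pos: [524.7, -164.8, 38.3]
eef_rot: [0.001, 0.999, -0.039, 0.001]
force: [-1.1, -2.0, 5.3]
gripper_width: 0.64
gripper_force: 64.8
```

Run:
```python
from h import *
st()
```

```text
t 4.33 tcp [ 524.7 -164.8   38.3] yaw -4.44 z [ 0.001 -0.001 -1.   ] w 0.64 gf 64.8 F [-1.1 -2.   5.3] T [-0.24  0.2   0.1 ] j [ 0.26  0.65 -0.05  1.92  0.05  0.57 -1.47]
```

Call:
{"method": "send_rows", "body": {
  "motion": [
    [[0,0,-0.02,0,0,0,-1],[0,0,-0.06,0,0,0,-1],[0,0,-0.12,0,0,0,-1],[0,0,-0.18,0,0,0,-1],[0,0,-0.2,0,0,0,-1],[0,0,-0.2,0,0,0,-1],[0,0,-0.2,0,0,0,-1]]
  ]
}}

```text
t: 5.2
eef_pos: [522.9, -163.5, 135.9]
eef_rot: [-0.0, 0.999, -0.038, -0.001]
force: [-0.6, 0.5, -6.4]
gripper_width: 0.642
gripper_force: 65.9
```

Run:
```python
from h import *
st(); rel(498.4,180.2,138,25.1)
```

```text
t 5.2 tcp [ 522.9 -163.5  135.9] yaw -4.4 z [-0.003  0.001 -1.   ] w 0.642 gf 65.9 F [-0.6  0.5 -6.4] T [-0.04  0.04  0.04] j [ 0.26  0.49 -0.05  1.88  0.04  0.77 -1.46]
shift [-0.1016 -0.6816 -0.0036] turn [-0.0004  0.0008 -0.1639]
```

Call:
{"method": "send_rows", "body": {
  "motion": [
    [[-0.01,-0.07,0,0,0,-0.02,-1],[-0.03,-0.17,0,0,0,-0.04,-1],[-0.04,-0.27,0,0,0,-0.065,-1],[-0.055,-0.37,0,0,0,-0.09,-1],[-0.07,-0.47,0,0,0,-0.115,-1],[-0.085,-0.57,0,0,0,-0.14,-1],[-0.095,-0.64,0,0,0,-0.155,-1],[-0.1016,-0.6816,0,0,0,-0.164,-1],[-0.1016,-0.6816,0,0,0,-0.164,-1],[-0.1016,-0.6816,0,0,0,-0.164,-1],[-0.1016,-0.6816,0,0,0,-0.164,-1]]
  ]
}}

```text
t: 6.58
eef_pos: [499.8, 178.0, 137.0]
eef_rot: [0.001, 0.976, 0.216, -0.0]
force: [0.3, -0.2, -5.3]
gripper_width: 0.647
gripper_force: 66.0
```

Run:
```python
from h import *
st(); rel(498.4,180.2,78,25.1)
```

```text
t 6.58 tcp [499.8 178.  137. ] yaw 24.96 z [-0.    -0.001 -1.   ] w 0.647 gf 66.0 F [ 0.3 -0.2 -5.3] T [ 0.02 -0.02 -0.01] j [-0.24  0.48 -0.24  1.92  0.16  0.77 -1.7 ]
shift [-0.0007 -0.0053  0.1181] turn [ 0.0003  0.0003 -0.0008]
```

Call:
{"method": "send_rows", "body": {
  "motion": [
    [[-0.001,-0.004,0.06,0,0,0,-1],[-0.001,-0.004,0.11,0,0,0,-1],[-0.001,-0.004,0.138,0,0,0,-1],[-0.001,-0.004,0.138,0,0,0,-1],[-0.001,-0.004,0.138,0,0,0,-1],[-0.001,-0.004,0.138,0,0,0,-1]]
  ]
}}

```text
t: 7.32
eef_pos: [499.1, 181.7, 69.2]
eef_rot: [-0.0, 0.976, 0.217, 0.001]
force: [-0.5, -0.4, -6.2]
gripper_width: 0.642
gripper_force: 65.8
```

Run:
```python
from h import *
st()
rows=[]
for n in ("scene","top"):
    p=get_image(n); np.savez(n+"1.npz",**{k:np.array(v) for k,v in p.items()})
    o=[]
    for z,boxes in ((18,[(62,50)]),(30,[(40,28)]),(96,[(40,28)])):
        im=ortho(p,497.3,180.2,np.radians(25.1),z,85 if z==18 else 75,65); H,W=im.shape[:2]
        for bx,by in boxes: cv2.rectangle(im,(int(W/2-2*bx),int(H/2-2*by)),(int(W/2+2*bx),int(H/2+2*by)),(0,0,255),1)
        o.append(im)
    rows.append(np.hstack(o))
im=np.vstack(rows); s=800/im.shape[1]; cv2.imwrite("pics/orth1.png",cv2.resize(im,None,fx=s,fy=s,interpolation=cv2.INTER_AREA)); print(s)
```

```text
t 7.33 tcp [499.1 181.7  69.2] yaw 25.1 z [ 0.002  0.001 -1.   ] w 0.642 gf 65.8 F [-0.5 -0.4 -6.2] T [ 0.02  0.   -0.05] j [-0.27  0.59 -0.21  1.95  0.2   0.62 -1.74]
0.851063829787234
```

View pics/orth1.png

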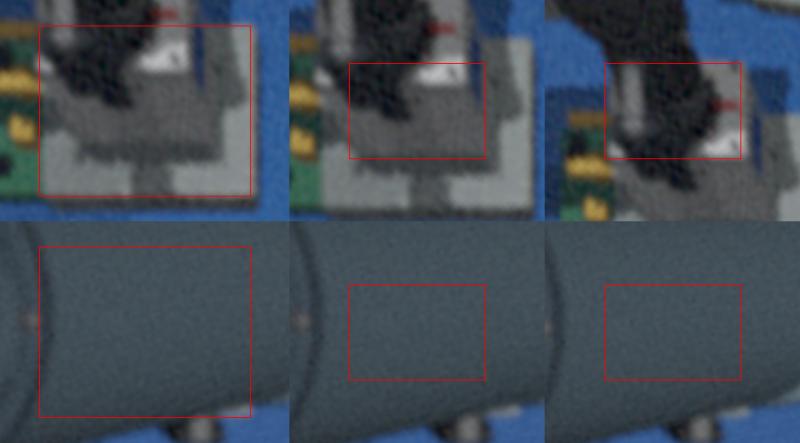

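Call:
{"method": "send_rows", "body": {
  "motion": [
    [[0,0,0.012,0,0,0,-1],[0,0,0.024,0,0,0,-1],[0,0,0.028,0,0,0,-1],[0,0,0.032,0,0,0,-1],[0,0,0.032,0,0,0,-1],[0,0,0.032,0,0,0,-1]]
  ]
}}

```text
t: 8.18
eef_pos: [498.4, 181.5, 52.4]
eef_rot: [-0.0, 0.976, 0.217, 0.0]
force: [-0.2, 0.3, -5.9]
gripper_width: 0.647
gripper_force: 66.1
```

Run:
```python
from h import *
for _ in range(2): st(); get_image("scene")
```

```text
t 8.18 tcp [498.4 181.5  52.4] yaw 25.11 z [ 0.  0. -1.] w 0.647 gf 66.1 F [-0.2  0.3 -5.9] T [-0.04  0.02  0.01] j [-0.28  0.61 -0.2   1.95  0.21  0.59 -1.75]
t 8.22 tcp [498.4 181.5  52.4] yaw 25.11 z [ 0.  0. -1.] w 0.643 gf 66.1 F [ 0.5  0.8 -6.7] T [ 0.03 -0.02 -0.02] j [-0.28  0.61 -0.2   1.95  0.21  0.59 -1.75]
```

Call:
{"method": "send_rows", "body": {
  "motion": [
    [[0,0,0.004,0,0,0,-1],[0,0,0.008,0,0,0,-1],[0,0,0.012,0,0,0,-1],[0,0,0.015,0,0,0,-1],[0,0,0.015,0,0,0,-1],[0,0,0.015,0,0,0,-1]]
  ]
}}

```text
t: 9.02
eef_pos: [498.3, 181.5, 44.8]
eef_rot: [-0.0, 0.976, 0.217, 0.0]
force: [-0.1, -0.0, -7.1]
gripper_width: 0.642
gripper_force: 66.1
```

Run:
```python
from h import *
for _ in range(2): st(); get_image("scene")
```

```text
t 9.03 tcp [498.3 181.5  44.8] yaw 25.11 z [ 0.  0. -1.] w 0.642 gf 66.1 F [-0.1 -0.  -7.1] T [ 0.01 -0.01 -0.04] j [-0.28  0.63 -0.2   1.96  0.21  0.58 -1.75]
t 9.07 tcp [498.4 181.5  44.8] yaw 25.11 z [ 0.  0. -1.] w 0.641 gf 66.1 F [ 0.3 -0.4 -5.5] T [ 0.01  0.08 -0.01] j [-0.28  0.63 -0.2   1.96  0.21  0.58 -1.75]
```

Call:
{"method": "send_rows", "body": {
  "motion": [
    [[0,0,0.002,0,0,0,-1],[0,0,0.004,0,0,0,-1],[0,0,0.004,0,0,0,-1],[0,0,0.004,0,0,0,-1]]
  ]
}}

```text
t: 9.62
eef_pos: [498.4, 181.5, 44.3]
eef_rot: [0.0, 0.976, 0.217, 0.0]
force: [-5.4, -2.2, 12.4]
gripper_width: 0.645
gripper_force: 68.5
```

Run:
```python
from h import *
for _ in range(2): st(); get_image("scene")
```

```text
t 9.62 tcp [498.4 181.5  44.3] yaw 25.11 z [ 0. -0. -1.] w 0.645 gf 68.5 F [-5.4 -2.2 12.4] T [-0.48  1.08 -0.01] j [-0.28  0.63 -0.2   1.96  0.21  0.58 -1.75]
t 9.68 tcp [498.4 181.5  44.3] yaw 25.11 z [ 0. -0. -1.] w 0.648 gf 68.5 F [-6.2 -1.7 12.6] T [-0.45  1.05  0.01] j [-0.28  0.63 -0.2   1.96  0.21  0.58 -1.75]
```

Call:
{"method": "send_rows", "body": {
  "motion": [
    [[0,0,0,0,0,0,1],[0,0,0,0,0,0,1],[0,0,0,0,0,0,1],[0,0,0,0,0,0,1],[0,0,0,0,0,0,1],[0,0,-0.03,0,0,0,1],[0,0,-0.1,0,0,0,1],[0,0,-0.2,0,0,0,1],[0,0,-0.3,0,0,0,1],[0,0,-0.3,0,0,0,1],[0,0,-0.3,0,0,0,1]]
  ]
}}

```text
t: 11.1
eef_pos: [498.1, 181.2, 193.1]
eef_rot: [0.0, 0.976, 0.217, 0.0]
force: [-0.7, -0.2, -0.7]
gripper_width: 0.997
gripper_force: 0.0
```

Run:
```python
from h import *
st()
p=get_image("scene"); np.savez("scene2.npz",**{k:np.array(v) for k,v in p.items()})
X=world(p); q=np.hypot(X[...,0]-498,X[...,1]-181)<45
for lo,hi in ((0,30),(60,82),(95,115)): 
    z=X[...,2][q&(X[...,2]>lo)&(X[...,2]<hi)]; print(lo,len(z),np.median(z) if len(z) else 0)
o=[]
for z,bx,by in ((18,62,50),(72,40,28),(104,22,22)):
    im=ortho(p,497.3,180.2,np.radians(25.1),z,65,60); H,W=im.shape[:2]
    cv2.rectangle(im,(int(W/2-2*bx),int(H/2-2*by)),(int(W/2+2*bx),int(H/2+2*by)),(0,0,255),1); o.append(im)
cv2.imwrite("pics/orth2.png",np.hstack(o))
```

```text
t 11.1 tcp [498.1 181.2 193.1] yaw 25.1 z [ 0. -0. -1.] w 0.997 gf 0.0 F [-0.7 -0.2 -0.7] T [-0.03  0.03 -0.03] j [-0.23  0.4  -0.26  1.88  0.13  0.88 -1.68]
0 161 19.256657811942546
60 352 72.89215271297297
95 208 104.89519931673311
```

View pics/orth2.png

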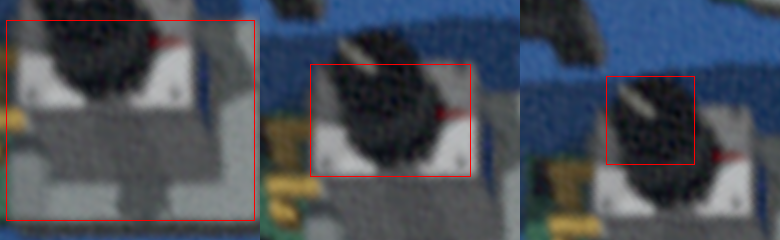

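Call:
{"method": "send_rows", "body": {
  "motion": [
    [[0,0,0,0,0,-0.45,1],[0,0,0,0,0,-0.45,1],[0,0,0,0,0,-0.45,1],[0,0,0,0,0,-0.45,1],[0,0,0,0,0,-0.45,1],[0,0,0,0,0,-0.45,1],[0,0,0,0,0,-0.45,1],[0,0,0,0,0,-0.45,1],[0,0,0,0,0,-0.45,1]]
  ]
}}

```text
t: 12.28
eef_pos: [497.4, 181.1, 191.5]
eef_rot: [-0.001, 0.601, 0.799, -0.001]
force: [-0.0, 0.2, -0.9]
gripper_width: 1.0
gripper_force: 0.0
```

Call:
{"method": "send_rows", "body": {
  "motion": [
    [[0,0,0,0,0,-0.45,1],[0,0,0,0,0,-0.45,1],[0,0,0,0,0,-0.45,1],[0,0,0,0,0,-0.45,1],[0,0,0,0,0,-0.45,1],[0,0,0,0,0,-0.45,1],[0,0,0,0,0,-0.45,1],[0,0,0,0,0,-0.45,1],[0,0,0,0,0,-0.45,1]]
  ]
}}

```text
t: 13.4
eef_pos: [497.8, 181.3, 192.1]
eef_rot: [-0.001, -0.061, 0.998, 0.0]
force: [0.4, 0.2, -0.4]
gripper_width: 0.998
gripper_force: 0.0
```

Run:
```python
from h import *
st(); s=observe(); q=s["eef_rot"]; M=R.from_quat([q[1],q[2],q[3],q[0]])
print(M.inv().apply(np.array([497.5,181,77.5])-s["eef_pos"])/500)
for n in ("scene2","scene0"):
    p=dict(np.load(n+".npz")); c=(498.3,181,104) if n=="scene2" else (524,-165.2,98); yaw=25.1 if n=="scene2" else -4.4
    im=ortho(p,c[0],c[1],np.radians(yaw),c[2],25,25,.25); g=im.min(2).astype(float); H=g.shape[0]
    y,x=np.mgrid[:H,:H]; x=(x-100)*.25; y=(100-y)*.25; r=np.hypot(x,y); m=(r<19)
    # bright line pixels inside the ring
    k=m&(g>np.percentile(g[m],93)); P=np.c_[x[k],y[k]]; mu=P.mean(0); w,v=np.linalg.eigh(np.cov(P.T)); d=v[:,1]; d=d*np.sign(d@mu)
    print(n,"mean dir",np.degrees(np.arctan2(mu[1],mu[0])),"axis",np.degrees(np.arctan2(d[1],d[0])),mu)
```

```text
t 13.4 tcp [497.8 181.3 192.1] yaw -173.05 z [-0.002 -0.    -1.   ] w 0.998 gf 0.0 F [ 0.4  0.2 -0.4] T [-0.02  0.06 -0.04] j [ 0.24  0.54 -0.88  1.85  0.49  0.99  0.84]
[ 0.00039455 -0.00046779  0.22914527]
scene2 mean dir 130.74380254019863 axis 141.03742397944492 [-6.63554217  7.70261044]
scene0 mean dir 142.0762652386827 axis 139.72632489981146 [-8.42701741  6.56586234]
```

Call:
{"method": "send_rows", "body": {
  "motion": [
    [[0,0,0.06,0,0,0,1],[0,0,0.12,0,0,0,1],[0,0,0.17,0,0,0,1],[0,0,0.21,0,0,0,1],[0,0,0.229,0,0,0,1],[0,0,0.229,0,0,0,1],[0,0,0.229,0,0,0,1]]
  ]
}}

```text
t: 14.28
eef_pos: [498.9, 181.8, 79.0]
eef_rot: [0.001, -0.062, 0.998, 0.0]
force: [-0.5, 0.6, 0.5]
gripper_width: 1.001
gripper_force: 0.0
```

Call:
{"method": "send_rows", "body": {
  "motion": [
    [[0,0,0,0,0,0,-1],[0,0,0,0,0,0,-1],[0,0,0,0,0,0,-1],[0,0,0,0,0,0,-1],[0,0,0,0,0,0,-1],[0,0,0,0,0,0,-1],[0,0,0,0,0,0,-1],[0,0,0,0,0,0,-1]]
  ]
}}

```text
t: 15.28
eef_pos: [498.6, 181.6, 79.0]
eef_rot: [0.0, -0.062, 0.998, -0.0]
force: [-0.8, -1.0, 5.2]
gripper_width: 0.497
gripper_force: 60.1
```

Run:
```python
from h import *
st()
```

```text
t 15.28 tcp [498.6 181.6  79. ] yaw -172.9 z [ 0.001 -0.    -1.   ] w 0.497 gf 60.1 F [-0.8 -1.   5.2] T [-0.22  0.3  -0.04] j [ 0.13  0.69 -0.75  1.92  0.66  0.79  0.7 ]
```

Call:
{"method": "send_rows", "body": {
  "motion": [
    [[0,0,0,0,0,0.02,-1],[0,0,0,0,0,0.06,-1],[0,0,0,0,0,0.11,-1],[0,0,0,0,0,0.16,-1],[0,0,0,0,0,0.21,-1],[0,0,0,0,0,0.26,-1],[0,0,0,0,0,0.31,-1],[0,0,0,0,0,0.36,-1],[0,0,0,0,0,0.41,-1],[0,0,0,0,0,0.46,-1],[0,0,0,0,0,0.5,-1],[0,0,0,0,0,0.5,-1]]
  ]
}}

```text
t: 16.77
eef_pos: [498.4, 181.4, 78.9]
eef_rot: [0.0, 0.662, 0.749, -0.0]
force: [-1.7, -2.0, 5.7]
gripper_width: 0.499
gripper_force: 60.3
```

Run:
```python
from h import *
st()
```

```text
t 16.77 tcp [498.4 181.4  78.9] yaw 97.08 z [ 0.    -0.001 -1.   ] w 0.499 gf 60.3 F [-1.7 -2.   5.7] T [-0.31  0.37 -0.03] j [-0.14  0.59 -0.38  1.94  0.34  0.67 -0.6 ]
```

Call:
{"method": "send_rows", "body": {
  "motion": [
    [[0,0,0,0,0,0.03,-1],[0,0,0,0,0,0.08,-1],[0,0,0,0,0,0.13,-1],[0,0,0,0,0,0.18,-1],[0,0,0,0,0,0.22,-1],[0,0,0,0,0,0.25,-1],[0,0,0,0,0,0.265,-1],[0,0,0,0,0,0.275,-1],[0,0,0,0,0,0.283,-1],[0,0,0,0,0,0.283,-1],[0,0,0,0,0,0.283,-1]]
  ]
}}

```text
t: 18.15
eef_pos: [498.4, 181.6, 78.9]
eef_rot: [0.0, 0.92, 0.392, 0.0]
force: [-2.0, -0.9, 6.9]
gripper_width: 0.499
gripper_force: 60.1
```

Run:
```python
from h import *
for _ in range(2): st(); get_image("scene")
```

```text
t 18.15 tcp [498.4 181.6  78.9] yaw 46.22 z [ 0.  0. -1.] w 0.499 gf 60.1 F [-2.  -0.9  6.9] T [-0.25  0.32  0.03] j [-0.31  0.56 -0.16  1.95  0.14  0.64 -1.32]
t 18.2 tcp [498.4 181.5  78.9] yaw 46.22 z [ 0.  0. -1.] w 0.495 gf 60.1 F [-1.7 -0.7  7.2] T [-0.23  0.39 -0.03] j [-0.31  0.56 -0.16  1.95  0.14  0.64 -1.32]
```

Call:
{"method": "send_rows", "body": {
  "motion": [
    [[0,0,0,0,0,0.008,-1],[0,0,0,0,0,0.016,-1],[0,0,0,0,0,0.022,-1],[0,0,0,0,0,0.022,-1]]
  ]
}}

```text
t: 18.75
eef_pos: [498.6, 180.4, 78.9]
eef_rot: [0.001, 0.932, 0.362, -0.0]
force: [-2.2, -5.1, 8.2]
gripper_width: 0.496
gripper_force: 60.3
```

Run:
```python
from h import *
for _ in range(2): st(); get_image("scene")
```

```text
t 18.75 tcp [498.6 180.4  78.9] yaw 42.5 z [ 0.001 -0.002 -1.   ] w 0.496 gf 60.3 F [-2.2 -5.1  8.2] T [-0.99  0.23  1.44] j [-0.33  0.56 -0.14  1.95  0.13  0.64 -1.37]
t 18.8 tcp [498.6 180.4  78.9] yaw 42.5 z [ 0.001 -0.002 -1.   ] w 0.493 gf 60.3 F [-0.4 -4.   7.7] T [-0.96  0.24  1.57] j [-0.33  0.56 -0.14  1.95  0.13  0.64 -1.37]
```

Call:
{"method": "send_rows", "body": {
  "motion": [
    [[0,0,0,0,0,-0.02,-1],[0,0,0,0,0,-0.06,-1],[0,0,0,0,0,-0.11,-1],[0,0,0,0,0,-0.16,-1],[0,0,0,0,0,-0.21,-1],[0,0,0,0,0,-0.26,-1],[0,0,0,0,0,-0.3,-1],[0,0,0,0,0,-0.33,-1],[0,0,0,0,0,-0.345,-1],[0,0,0,0,0,-0.345,-1],[0,0,0,0,0,-0.345,-1]]
  ]
}}

```text
t: 20.23
eef_pos: [498.8, 180.3, 78.9]
eef_rot: [0.001, 0.614, 0.79, -0.0]
force: [-1.2, -3.5, 7.2]
gripper_width: 0.494
gripper_force: 60.3
```

Run:
```python
from h import *
for _ in range(2): st(); get_image("scene")
```

```text
t 20.23 tcp [498.8 180.3  78.9] yaw 104.3 z [ 0.    -0.002 -1.   ] w 0.494 gf 60.3 F [-1.2 -3.5  7.2] T [-0.77  0.18  0.03] j [-0.11  0.6  -0.41  1.94  0.37  0.68 -0.5 ]
t 20.27 tcp [498.8 180.4  79. ] yaw 104.31 z [ 0.001 -0.002 -1.   ] w 0.492 gf 60.3 F [-0.9 -4.   7.6] T [-0.82  0.2  -0.05] j [-0.11  0.6  -0.41  1.94  0.37  0.68 -0.5 ]
```

Release, rise and retreat along +y-clear height, then look.

Call:
{"method": "send_rows", "body": {
  "motion": [
    [[0,0,0,0,0,0,1],[0,0,0,0,0,0,1],[0,0,0,0,0,0,1],[0,0,0,0,0,0,1],[0,0,0,0,0,0,1],[0,0,-0.04,0,0,0,1],[0,0,-0.12,0,0,0,1],[0,0,-0.22,0,0,0,1],[0,0,-0.3,0,0,0,1],[0,0,-0.3,0,0,0,1],[0,0,-0.3,0,0,0,1]]
  ]
}}

```text
t: 21.7
eef_pos: [497.9, 181.1, 227.7]
eef_rot: [-0.0, 0.614, 0.79, -0.0]
force: [0.1, 0.3, -1.1]
gripper_width: 1.0
gripper_force: 0.0
```

Call:
{"method": "send_rows", "body": {
  "motion": [
    [[-0.1,0,-0.1,0,0,0,1],[-0.2,0,-0.1,0,0,0,1],[-0.3,0,-0.1,0,0,0,1],[-0.4,0,-0.1,0,0,0,1],[-0.5,0,-0.1,0,0,0,1],[-0.5,0,-0.1,0,0,0,1],[-0.5,0,-0.1,0,0,0,1],[-0.5,0,-0.1,0,0,0,1]]
  ]
}}

```text
t: 22.7
eef_pos: [559.6, -59.1, 277.7]
eef_rot: [-0.001, 0.613, 0.79, -0.0]
force: [0.2, -0.8, -0.5]
gripper_width: 0.998
gripper_force: 0.0
```

Run:
```python
from h import *
st()
o=[]
for n in ("scene","top"):
    p=get_image(n); np.savez(n+"3.npz",**{k:np.array(v) for k,v in p.items()})
    for z,bx,by in ((18,62,50),(72,40,28),(104,22,22)):
        im=ortho(p,497.3,180.2,np.radians(25.1),z,65,60); H,W=im.shape[:2]
        cv2.rectangle(im,(int(W/2-2*bx),int(H/2-2*by)),(int(W/2+2*bx),int(H/2+2*by)),(0,0,255),1); o.append(im)
    X=world(p); q=np.hypot(X[...,0]-498,X[...,1]-181)<42
    z=X[...,2][q&(X[...,2]>60)&(X[...,2]<82)]; print(n,len(z),np.median(z))
cv2.imwrite("pics/orth3.png",np.vstack([np.hstack(o[:3]),np.hstack(o[3:])]))
```

```text
t 22.7 tcp [559.6 -59.1 277.7] yaw 104.45 z [-0.001  0.001 -1.   ] w 0.998 gf 0.0 F [ 0.2 -0.8 -0.5] T [ 0.03 -0.01  0.01] j [ 0.35  0.37 -0.42  1.7   0.16  1.1   0.14]
scene 318 73.09987563243038
top 436 71.06870401334311
```

View pics/orth3.png

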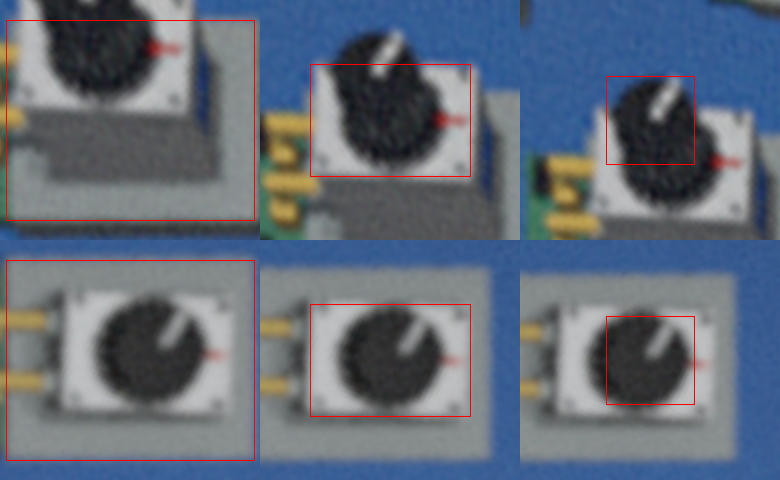

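```bash
python3 -c "
from station import *
print(job_done())"
```

```text
the job is handed in; nothing more can be done
None
```

The job is handed in; `job_done()` gave no verdict. The last pictures show the cavity home in the middle-sized fixture with its connectors towards the terminal board. The ring was turned to its stop and backed off to about 60° (three clicks), the cavity and ring are let go, and the arm never went near the multimeter, mouse or loose board (not re-measured).

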